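# Find the instrument case that rattles, nest the others, hold it out

### The arm

A 7-joint arm with a two-finger parallel gripper is mounted at the origin on a cart in front of the work surface, level with it; the furniture and walls round the work are solid. World frame = base frame: x ahead of the robot, y to its left, z up, the work surface at z = 0. Lengths are in m, angles in rad, forces in N, time in s.
With the tool pointing down it reaches from about 0.4 to 0.85 m from the base axis. Payload 10.4 kg.
Tool frame: the origin (TCP) lies midway between the tips of the shut fingers; the grasp point (between the pads) lies 19 mm behind it; z points along the fingers, y is the line along which they close (so a half turn about z gives the same grasp; the last joint's range is limited). The gripper opens to 87 mm and grips with 3 to 60 N. Pads are 19 mm wide; open, the fingers measure 117 mm over their backs; the gripper's body (75 mm by 190 mm) begins 51 mm behind the grasp point.
Start: joints at [-1.277, 0.332, -0.065, 1.46, 0.022, 1.35, -0.088], TCP at [0.195, 0.594, 0.223] pointing down, gripper open.
Joint ranges: [-2.6, 2.6], [-0.5, 2.12], [-1.47, 1.34], [0.16, 2.42], [-1.27, 4.41], [0.06, 2.06], [-2.6, 2.6]. Speed limits (rad/s): [2.22, 2.22, 2.79, 2.79, 3.14, 3.14, 3.14].

### API

Orientations are given as a unit quaternion [x, y, z, w].
In Python, from bench import r gives the robot as it stands.
- The arm moves only by the tool carry_out, never from a script. Its argument "steps" is a list that holds one entry, the list of rows, each a list of 6 numbers: the shift along the tool's x, y, z in cm, then the turn, a rotation vector about the tool's x, y, z in rad. In form: [[[dx, dy, dz, wx, wy, wz], ...]]. A call has 1 to 20 rows; each row is the pose to reach, as a shift and turn from the pose commanded when the call began, along the tool's axes at that moment; what a row does not reach only later rows make up. A row lasts 1/12 s, in which the tool goes at most 41.7 mm and 7.16 degrees, less where a joint would pass 70% of its speed; a pose out of reach is approached as far as the arm can. A call with a gripper value outside its range is refused whole. "hand" is the closure, from -1 (fully open) to 1 (shut), set as the call begins (left out, the last holds). The fingers move at their own pace and stop on an object; "squeeze" is the grip in N (left out, the last holds). Time passes only in rows, so rows that repeat a pose let the fingers close. It gives the time, the measured TCP pose, the force, the opening and the grip force at its end, in the units of the state.
- r.read_state(): the state, without advancing time (a new reading comes with each control period).
- r.camera(name): name is "side" or "top"; returns the picture (420x560x3 uint8, red, green, blue); there is no depth.
- r.camera_params(name): a dict with "fx", "fy", "cx", "cy" (pixels), "D" ([k1, k2, p1, p2, k3] as OpenCV has them; the pictures are not rectified), "view" (4x4, takes a point from world to camera coordinates). Camera axes: x right, y up, looking along -z (the intrinsics and any distortion apply to the point x, -y, -z); pixel columns grow to the right and rows downward; lengths in m; the calibration is good to about 2 mm. A picture is of the moment at which its call begins. camera_params takes no time and is no camera call.
- r.close_job(): hands the job in; it is judged then, once.
The state is a dict: "time": time; "joint_positions": joint angles; "joint_vel": joint speeds; "joint_torque": joint torques, N m; "ee_pos": TCP position; "eef_rot": TCP orientation; "ft_force": force on the tool from outside, world axes, zero at the start; "torque": the same for the moment, N m; "width": finger opening in m; "grip_force": force on a finger pad.
Only numpy, scipy, OpenCV 4.12 (cv2) and the standard library are available. Lean on these libraries where they do the work, as an engineer would, in place of code of your own. Each camera call takes 0.05 s, during which the arm holds its last target. There are 200 camera calls.

### The job

Three closed instrument cases are to go into the nest tray, but in one of them the handpiece was packed without its cradle and slides about: find that one by lifting the cases and shaking or rocking them end to end. Set the two quiet cases lid up fully down in nests of the tray, and shake the rattling one to and fro at least twice, so that its handpiece knocks at both ends, at some time before you finish. Finish holding the rattling case in the gripper (do not put it down), level and still, straight ahead of the robot at arm's length and about 20 cm above the worktop, for a colleague to take; leave the marker, tweezers and dish alone.

Things in the scene. Friction and masses are not known exactly. Their poses are not given: they have to be found in the camera images.
- case_1_mid (a point): one of three like closed aluminium instrument cases, plain boxes 136 mm long (own y), 46 mm wide (own x), 48 mm high, lid up; this point is its centre, 24 mm above its underside. Hinges on one long side and clips on the other stand 4.5 mm proud, 34 to 54 mm from the middle, 15 to 42 mm up; the middle of the long sides is flat. About 0.4 kg each with contents
- case_2_mid (a point): centre of the second case, same as case_1, starting about parallel to it. In any one of the three a bare steel handpiece of 0.2 kg, 22 mm thick, 50 mm long, is free to slide 78 mm along the case; it slides when the case is tilted lengthwise by over 15 degrees or jerked along its length
- case_3_mid (a point): centre of the third case, same as case_1. The loose handpiece stays where it slid to when the case is level again, so the case then weighs to that side: the moment about its width differs by about 0.15 N m between handpiece at one end and at the other. In the two quiet cases nothing moves by more than 1 mm
- tray: grey plastic nest tray, fixed, 248 mm (its x) by 174 mm (its y) and 16 mm high, with a low wire handle at each x end; origin at the centre of its underside, z up. Three nests side by side 80 mm apart along its x, each a pocket 56 mm (x) by 148 mm (y), its rim bevelled 3 mm, and 10 mm deep, with its floor 6 mm above the worktop; a seated case's underside rests on that floor
- nest_1 (a point): centre of the mouth of the first (tray -x) nest, level with the tray's top face; the nest's long side lies along the tray's y. A free nest takes any case
- nest_2 (a point): centre of the mouth of the middle nest, level with the tray's top face; the nest's long side lies along the tray's y. A free nest takes any case
- nest_3 (a point): centre of the mouth of the last (tray +x) nest, level with the tray's top face; the nest's long side lies along the tray's y. A free nest takes any case
- handover (a point): the hand-over point, a fixed place in the air (nothing to be seen there): 0.58 m straight ahead of the robot's base, 0.22 m above the worktop; hold the case's centre within 10 cm of it
- marker: felt marker with a white barrel and black cap, lying on the worktop, 135 x 12 x 14 mm, beyond the work; leave alone
- tweezers: steel tweezers lying on the worktop beyond the cases, 116 x 14 x 9 mm; leave alone
- dish: clear round culture dish, 56 mm across, 15 mm high, beyond the work; leave alone

How it is judged:
On the way, in this order (a step that is already met when the one before it is completed fails the run):
1. the rattling case is shaken clear of the worktop: its handpiece runs to one end (the case's +y end) (((distance between handpiece_mid and case_1_mid below 0.07 m and height (world z) of case_1_mid above 0.07 m and y of handpiece_mid in the frame of case_1 above 0.025 m) or (distance between handpiece_mid and case_2_mid below 0.07 m and height (world z) of case_2_mid above 0.07 m and y of handpiece_mid in the frame of case_2 above 0.025 m) or (distance between handpiece_mid and case_3_mid below 0.07 m and height (world z) of case_3_mid above 0.07 m and y of handpiece_mid in the frame of case_3 above 0.025 m))), for 0.02 s.
2. and then to the other end (-y) (((distance between handpiece_mid and case_1_mid below 0.07 m and height (world z) of case_1_mid above 0.07 m and y of handpiece_mid in the frame of case_1 below -0.025 m) or (distance between handpiece_mid and case_2_mid below 0.07 m and height (world z) of case_2_mid above 0.07 m and y of handpiece_mid in the frame of case_2 below -0.025 m) or (distance between handpiece_mid and case_3_mid below 0.07 m and height (world z) of case_3_mid above 0.07 m and y of handpiece_mid in the frame of case_3 below -0.025 m))), for 0.02 s.
3. and back again (+y) (((distance between handpiece_mid and case_1_mid below 0.07 m and height (world z) of case_1_mid above 0.07 m and y of handpiece_mid in the frame of case_1 above 0.025 m) or (distance between handpiece_mid and case_2_mid below 0.07 m and height (world z) of case_2_mid above 0.07 m and y of handpiece_mid in the frame of case_2 above 0.025 m) or (distance between handpiece_mid and case_3_mid below 0.07 m and height (world z) of case_3_mid above 0.07 m and y of handpiece_mid in the frame of case_3 above 0.025 m))), for 0.02 s.
At the end, for the whole second after the job is handed in: The case with the loose handpiece is held in the fingers, its centre within 10 cm of the hand-over point, level within 0.2 rad and still; the two quiet cases stand lid up, fully down in nests of the tray (centre no more than 34 mm above the tray's underside) and at rest (((distance between handpiece_mid and case_1_mid below 0.07 m and distance between case_1_mid and handover below 0.1 m and angle between case_1_mid's own z axis and vertical below 0.2 rad and linear speed of case_1 below 0.05 m/s and contact force between the fingers and case_1 above 2 N) or (distance between handpiece_mid and case_2_mid below 0.07 m and distance between case_2_mid and handover below 0.1 m and angle between case_2_mid's own z axis and vertical below 0.2 rad and linear speed of case_2 below 0.05 m/s and contact force between the fingers and case_2 above 2 N) or (distance between handpiece_mid and case_3_mid below 0.07 m and distance between case_3_mid and handover below 0.1 m and angle between case_3_mid's own z axis and vertical below 0.2 rad and linear speed of case_3 below 0.05 m/s and contact force between the fingers and case_3 above 2 N)) and ((z of case_1_mid in the frame of tray below 0.034 m and x of case_1_mid in the frame of tray between -0.095 and 0.095 m and y of case_1_mid in the frame of tray between -0.012 and 0.012 m and angle between case_1_mid's own z axis and vertical below 0.08 rad and linear speed of case_1 below 0.02 m/s) or distance between case_1_mid and handover below 0.1 m) and ((z of case_2_mid in the frame of tray below 0.034 m and x of case_2_mid in the frame of tray between -0.095 and 0.095 m and y of case_2_mid in the frame of tray between -0.012 and 0.012 m and angle between case_2_mid's own z axis and vertical below 0.08 rad and linear speed of case_2 below 0.02 m/s) or distance between case_2_mid and handover below 0.1 m) and ((z of case_3_mid in the frame of tray below 0.034 m and x of case_3_mid in the frame of tray between -0.095 and 0.095 m and y of case_3_mid in the frame of tray between -0.012 and 0.012 m and angle between case_3_mid's own z axis and vertical below 0.08 rad and linear speed of case_3 below 0.02 m/s) or distance between case_3_mid and handover below 0.1 m)); the arm keeps its last pose, push and grip.
It fails at once if marker moved by more than 25 mm (distance of marker from where it was at the start of the episode above 0.025 m).
It fails at once if tweezers moved by more than 25 mm (distance of tweezers from where it was at the start of the episode above 0.025 m).
It fails at once if dish moved by more than 25 mm (distance of dish from where it was at the start of the episode above 0.025 m).
It also fails if it takes over 72 s, if anything falls off the work surface, if the arm or the gripper's body presses on something with over 40 N, if the wrist force passes 120 N, or if a joint passes its speed limit or range.

## Working session

There is one attempt and no reset: what is moved stays moved. The work goes in short steps, Python scripts to look and compute and a tool call to move; the robot and the scene stay as the last step left them, time stands still between calls to the robot, and variables do not carry over. Pictures are saved under pics/ and viewed, at most 10 in all, crops included, and the job is handed in when it is done.

Besides the shell and the picture viewer there is one more tool, called after ">>>" as name([rows], argument=value, ...), one row to a line, values as JSON. carry_out: Moves the arm, as the interface text tells. Its arguments: {"type":"object","properties":{"steps":{"type":"array","items":{"type":"array","items":{"type":"array","items":{"type":"number"}}}},"hand":{"type":"number"},"squeeze":{"type":"number"}},"required":["steps"]}

```bash
mkdir -p pics; ls
python3 - <<'E'
from bench import r
import cv2,numpy as np
for n in("top","side"):
    cv2.imwrite(f"pics/{n}0.png",r.camera(n)[:,:,::-1]); p=r.camera_params(n); print(n,p)
print(r.read_state())
E
```

```text
pics
top {'fx': 431.203990259773, 'fy': 431.203990259773, 'cx': 281.136323750725, 'cy': 204.81282992607007, 'D': array([0.02580331, 0.        , 0.        , 0.        , 0.        ]), 'view': array([[-0.00841233, -0.99995349, -0.00471604,  0.06103637],
       [ 0.98623764, -0.00907552,  0.16508471, -0.6146798 ],
       [-0.16511983, -0.00326239,  0.98626812, -1.07619569],
       [ 0.        ,  0.        ,  0.        ,  1.        ]])}
side {'fx': 487.83267484035656, 'fy': 487.83267484035656, 'cx': 279.8039637399446, 'cy': 211.63890150409944, 'D': array([-0.0415882,  0.       ,  0.       ,  0.       ,  0.       ]), 'view': array([[ 9.01693000e-01, -4.32376632e-01, -4.26867433e-04,
        -5.19892223e-01],
       [ 1.84893935e-01,  3.84691313e-01,  9.04337783e-01,
        -2.55997599e-01],
       [-3.90850313e-01, -8.15513974e-01,  4.26817281e-01,
        -8.77712865e-01],
       [ 0.00000000e+00,  0.00000000e+00,  0.00000000e+00,
         1.00000000e+00]])}
{'time': 0.1, 'joint_positions': array([-1.2765906 ,  0.33278282, -0.06468223,  1.46086279,  0.02159133,
        1.34990715, -0.08849392]), 'joint_vel': array([-3.37907065e-05, -9.36491947e-04,  2.58510855e-04, -6.49416766e-04,
        1.47818341e-03, -6.18400018e-04, -2.26943029e-03]), 'joint_torque': array([ 8.21320209e-04, -6.24544430e+01,  2.40475894e-02, -3.90715599e+01,
       -6.16144622e-02,  3.64754826e-02,  3.88605645e-05]), 'ee_pos': array([0.19460964, 0.59355939, 0.221847  ]), 'eef_rot': array([ 1.57737923e-01,  9.87480809e-01, -6.28460195e-04, -7.21820836e-05]), 'ft_force': array([ 0.24079935, -0.41989995, -0.46431738]), 'torque': array([0.00827331, 0.02647816, 0.06943665]), 'grip_force': 0.0, 'width': 0.08718625763184443}
```

View pics/top0.png

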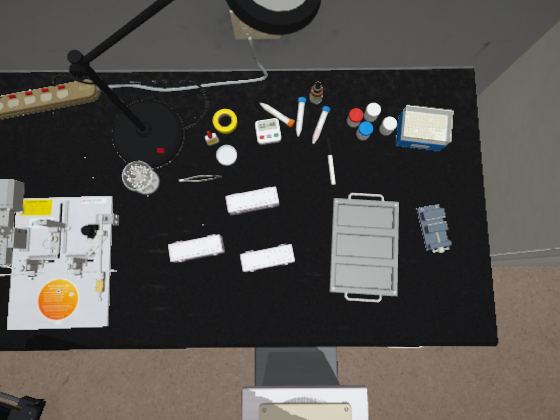

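View pics/side0.png

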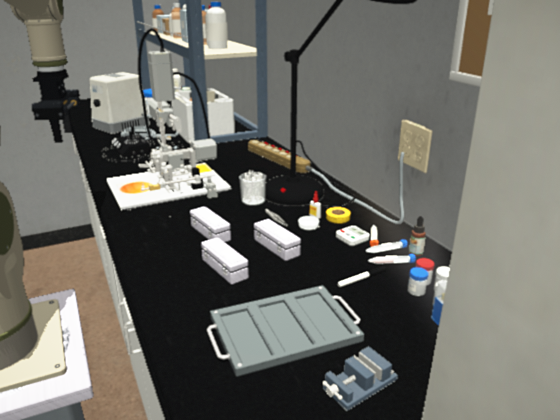

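The top view shows three white cases at about (252,200), (196,248) and (267,257), with the grey tray at (365,245). The side view confirms that all the cases are lid up. The arm is out of the top view, at the left.

```bash
cat > h.py <<'E'
from bench import r
import cv2,numpy as np
from scipy.spatial.transform import Rotation as R
def cast(n,uv,z):
    p=r.camera_params(n);K=np.array([[p['fx'],0,p['cx']],[0,p['fy'],p['cy']],[0,0,1]])
    q=cv2.undistortPoints(np.float64(uv).reshape(-1,1,2),K,p['D']).reshape(-1,2)
    V=p['view'];d=np.c_[q[:,0],-q[:,1],-np.ones(len(q))]@V[:3,:3];c=-V[:3,:3].T@V[:3,3]
    return (c+d*((z-c[2])/d[:,2])[:,None])[:,:2]
def rects(mask,z,amin,amax,n="top"):
    out=[]
    for c in cv2.findContours(mask,cv2.RETR_EXTERNAL,cv2.CHAIN_APPROX_NONE)[0]:
        if amin<cv2.contourArea(c)<amax:
            w=cast(n,c.reshape(-1,2),z); (cx,cy),s,_=m=cv2.minAreaRect(np.float32(w*1000))
            b=cv2.boxPoints(m); e=max((b[1]-b[0],b[2]-b[1]),key=np.linalg.norm)
            a=np.degrees(np.arctan2(e[1],e[0]))%180
            out.append((c.reshape(-1,2).mean(0).round(),round(cx),round(cy),np.round(sorted(s),1),round(a,1)))
    return out
def go(pos,tooly_deg,s=None,case_long=None):
    """shift (cm) and turn from the current pose to TCP pos, tool down, tool y at angle tooly_deg (mod 180)"""
    s=s or r.read_state();q=R.from_quat(s['eef_rot']);a=np.radians(tooly_deg)
    best=None
    for a in(a,a+np.pi):
        y=np.array([np.cos(a),np.sin(a),0]);z=np.array([0,0,-1.]);x=np.cross(y,z)
        v=(q.inv()*R.from_matrix(np.c_[x,y,z])).as_rotvec()
        if best is None or np.linalg.norm(v)<np.linalg.norm(best):best=v
    return np.round(q.inv().apply(np.array(pos)-s['ee_pos'])*100,2),np.round(best,3)
E
python3 - <<'E'
from h import *
im=cv2.imread("pics/top0.png");hsv=cv2.cvtColor(im,cv2.COLOR_BGR2HSV)
for t in(120,170,200,230):
    m=cv2.inRange(hsv,(0,0,t),(180,60,255));m[:,:160]=0;m[:,310:]=0;m[:180]=0
    print(t,rects(m,.048,500,3000))
m=cv2.inRange(hsv,(0,0,70),(180,60,255));m[:,:320]=0;m[:,405:]=0;m[:190]=0;m[302:]=0
m=cv2.morphologyEx(m,cv2.MORPH_OPEN,np.ones((9,9)))
print(rects(m,.016,3000,12000))
E
```

```text
120 [(array([267., 258.]), 479, 93, array([ 53.5, 137. ]), np.float32(100.8)), (array([195., 248.]), 505, 278, array([ 53.2, 138.7]), np.float32(100.3)), (array([252., 200.]), 630, 132, array([ 53. , 136.7]), np.float32(100.7))]
170 [(array([272., 399.]), 131, 72, array([ 65.2, 160.9]), np.float32(90.5)), (array([267., 257.]), 479, 93, array([ 52.2, 135.4]), np.float32(100.7)), (array([195., 248.]), 505, 279, array([ 51.3, 135.7]), np.float32(100.8)), (array([252., 199.]), 630, 132, array([ 50. , 134.8]), np.float32(100.3))]
200 [(array([281., 393.]), 147, 64, array([ 27.3, 143.8]), np.float32(89.6)), (array([267., 258.]), 479, 93, array([ 47. , 133.2]), np.float32(100.6)), (array([195., 248.]), 506, 279, array([ 47.1, 133.6]), np.float32(100.5)), (array([252., 199.]), 631, 132, array([ 46.7, 132.8]), np.float32(100.6))]
230 [(array([267., 257.]), 479, 93, array([ 41.1, 130.8]), np.float32(100.7)), (array([193., 248.]), 506, 279, array([ 41.2, 130. ]), np.float32(100.8)), (array([252., 199.]), 632, 133, array([ 41. , 129.9]), np.float32(101.0))]
[(array([365., 247.]), 509, -164, array([176.7, 251.5]), np.float32(176.0))]
```

Run:
```python
from h import *
print(go((.33,.36,.22),40)); print(go((.506,.279,.12),10.6))
```

```text
(array([-20.14, -17.98,   0.21]), array([-0.001,  0.   ,  0.556]))
(array([-39.39, -20.18,  10.21]), array([-1.000e-03,  1.000e-03,  1.069e+00]))
```

>>> carry_out([
  [[-20.1,-18,0.2,0,0,0.556],[-20.1,-18,0.2,0,0,0.556],[-20.1,-18,0.2,0,0,0.556],[-20.1,-18,0.2,0,0,0.556],[-20.1,-18,0.2,0,0,0.556],[-20.1,-18,0.2,0,0,0.556],[-20.1,-18,0.2,0,0,0.556],[-20.1,-18,0.2,0,0,0.556],[-39.4,-20.2,10.2,0,0,1.069],[-39.4,-20.2,10.2,0,0,1.069],[-39.4,-20.2,10.2,0,0,1.069],[-39.4,-20.2,10.2,0,0,1.069],[-39.4,-20.2,10.2,0,0,1.069],[-39.4,-20.2,10.2,0,0,1.069],[-39.4,-20.2,10.2,0,0,1.069],[-39.4,-20.2,10.2,0,0,1.069],[-39.4,-20.2,10.2,0,0,1.069]],
], hand=-1, squeeze=60)

```text
time: 1.52
ee_pos: [0.5051, 0.2808, 0.1209]
eef_rot: [0.638, 0.77, 0.0, -0.0]
ft_force: [-0.9, -0.2, -0.4]
width: 0.0871
grip_force: 0.0
```

Run:
```python
from h import *
print(r.read_state()); print(go((.506,.279,.017),10.6))
cv2.imwrite("pics/top1.png",r.camera("top")[:,:,::-1])
```

```text
{'time': 1.5167, 'joint_positions': array([-0.84578703,  0.31029061,  0.31023933,  1.73024715, -0.10500322,
        1.11695941, -0.31615696]), 'joint_vel': array([-0.00964245, -0.01539731, -0.00394702,  0.00156314, -0.00100081,
       -0.00366278,  0.00208787]), 'joint_torque': array([ 1.19164579e+00, -5.35832655e+01,  5.21432742e+00, -3.54633737e+01,
        1.77637063e-02, -5.99703781e-03,  1.44129846e-02]), 'ee_pos': array([0.50513671, 0.28077866, 0.12093022]), 'eef_rot': array([ 6.37929476e-01,  7.70094622e-01,  2.62412710e-04, -4.33486330e-04]), 'ft_force': array([-0.87788693, -0.22093269, -0.37112814]), 'torque': array([-0.04629851,  0.02752267,  0.02112643]), 'grip_force': 0.0, 'width': 0.08712505040147879}
(array([-0.2 ,  0.05, 10.39]), array([-0.   , -0.001,  0.002]))
```

View pics/top1.png

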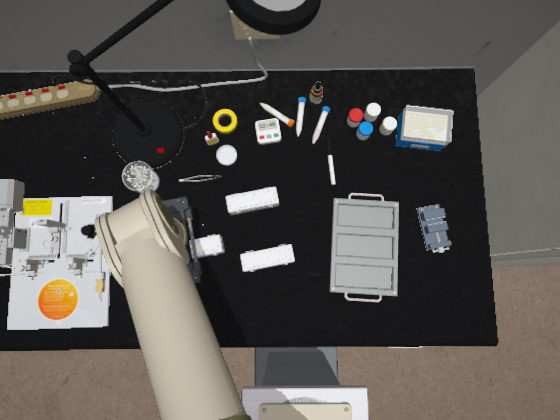

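The gripper straddles case B at about (205,245), so I'm going down.

>>> carry_out([
  [[-0.1,0,6,0,0,0],[-0.1,0,9,0,0,0],[-0.1,0,10.3,0,0,0],[-0.1,0,10.3,0,0,0],[-0.1,0,10.3,0,0,0]],
])

```text
time: 1.98
ee_pos: [0.5055, 0.2792, 0.018]
eef_rot: [0.638, 0.77, -0.0, -0.0]
ft_force: [0.2, -0.2, -0.2]
width: 0.0866
grip_force: 0.0
```

>>> carry_out([
  [[0,0,0,0,0,0],[0,0,0,0,0,0],[0,0,0,0,0,0],[0,0,0,0,0,0],[0,0,0,0,0,0],[0,0,0,0,0,0]],
], hand=1)

```text
time: 2.48
ee_pos: [0.5065, 0.2784, 0.018]
eef_rot: [0.639, 0.769, 0.0, 0.0]
ft_force: [0.6, 0.7, -0.6]
width: 0.0547
grip_force: 0.0
```

>>> carry_out([
  [[0,0,0,0,0,0],[0,0,0,0,0,0],[0,0,0,0,0,0],[0,0,-2,0,0,0],[0,0,-6,0,0,0],[0,0,-10,0,0,0],[0,0,-14,0,0,0],[0,0,-16,0,0,0],[0,0,-16,0,0.12,0],[0,0,-16,0,0.24,0],[0,0,-16,0,0.36,0],[0,0,-16,0,0.48,0],[0,0,-16,0,0.48,0],[0,0,-16,0,0.36,0],[0,0,-16,0,0.24,0],[0,0,-16,0,0.12,0],[0,0,-16,0,0,0],[0,0,-16,0,0,0],[0,0,-16,0,0,0],[0,0,-16,0,0,0]],
])

```text
time: 4.15
ee_pos: [0.5062, 0.278, 0.1769]
eef_rot: [0.639, 0.769, -0.0, -0.0]
ft_force: [-0.6, -0.4, -4.2]
width: 0.0457
grip_force: 60.0
```

Run:
```python
from h import *
s=r.read_state()
q=R.from_quat(s['eef_rot']).inv();print(s['ee_pos'],s['width'],s['grip_force'],s['ft_force'],q.apply(s['ft_force']),q.apply(s['torque']))
```

```text
[0.50620879 0.27798803 0.17693178] 0.04571176520682142 59.997167279943824 [-0.64899306 -0.38410975 -4.16626493] [-0.2582297  -0.70626834  4.16665312] [ 0.02521265 -0.11907672  0.02055866]
```

>>> carry_out([
  [[0,0,0,0,-0.12,0],[0,0,0,0,-0.24,0],[0,0,0,0,-0.36,0],[0,0,0,0,-0.48,0],[0,0,0,0,-0.48,0],[0,0,0,0,-0.48,0],[0,0,0,0,-0.36,0],[0,0,0,0,-0.24,0],[0,0,0,0,-0.12,0],[0,0,0,0,0,0],[0,0,0,0,0,0],[0,0,0,0,0,0],[0,0,0,0,0,0]],
])

```text
time: 5.23
ee_pos: [0.5069, 0.2768, 0.178]
eef_rot: [0.64, 0.768, 0.0, 0.0]
ft_force: [-0.1, -0.1, -3.5]
width: 0.0457
grip_force: 60.0
```

Run:
```python
from h import *
s=r.read_state()
q=R.from_quat(s['eef_rot']).inv();print(s['ee_pos'],s['eef_rot'],s['width'],s['grip_force'],s['ft_force'],q.apply(s['ft_force']),q.apply(s['torque']))
```

```text
[0.5069272  0.27675043 0.17803899] [6.39887333e-01 7.68468657e-01 2.87938741e-04 2.02881830e-04] 0.045702946149645825 59.997750744223595 [-0.13716535 -0.10552703 -3.52664934] [-0.07914318 -0.15648361  3.52653585] [ 0.06996428 -0.01772559 -0.08000885]
```

The change of moment is unclear, so I'll average readings at both ends.

```bash
cat >> h.py <<'E'
def meas(n=8):
    F=[];T=[]
    for _ in range(n):
        r.camera("top");s=r.read_state();q=R.from_quat(s['eef_rot']).inv();F.append(q.apply(s['ft_force']));T.append(q.apply(s['torque']))
    print(s['time'],s['ee_pos'].round(3),"F",np.mean(F,0).round(2),"T",np.mean(T,0).round(3),"sd",np.std(T,0).round(3))
E
python3 -c "
from h import *
meas()"
```

```text
5.6333 [0.506 0.279 0.177] F [ 0.17 -0.03  4.03] T [ 0.034 -0.067  0.006] sd [0.027 0.033 0.03 ]
```

>>> carry_out([
  [[0,0,0,0,0.12,0],[0,0,0,0,0.24,0],[0,0,0,0,0.36,0],[0,0,0,0,0.48,0],[0,0,0,0,0.55,0],[0,0,0,0,0.55,0],[0,0,0,0,0.55,0],[0,0,0,0,0.43,0],[0,0,0,0,0.3,0],[0,0,0,0,0.18,0],[0,0,0,0,0.06,0],[0,0,0,0,0,0],[0,0,0,0,0,0],[0,0,0,0,0,0],[0,0,0,0,0,0]],
])

```text
time: 6.88
ee_pos: [0.5065, 0.2781, 0.1777]
eef_rot: [0.639, 0.769, 0.001, -0.0]
ft_force: [-0.1, 0.0, -3.5]
width: 0.0455
grip_force: 60.0
```

```bash
python3 -c "
from h import *
meas()"
```

```text
7.2833 [0.507 0.278 0.178] F [-0.16 -0.25  3.77] T [ 0.059 -0.097  0.017] sd [0.032 0.033 0.028]
```

The difference is about 0.03 N m, so B is quiet. I'm carrying it to the far nest.

Run:
```python
from h import *
print(go((.589,-.170,.12),-4))
```

```text
(array([-45.53,  -0.09,   5.74]), array([ 0.   , -0.   ,  0.254]))
```

>>> carry_out([
  [[-2,0,0,0,0,0],[-5,0,0,0,0,0.05],[-9,0,0,0,0,0.08],[-13,0,0,0,0,0.11],[-17,0,0,0,0,0.14],[-21,0,0,0,0,0.17],[-25,0,0,0,0,0.2],[-29,0,0,0,0,0.23],[-33,0,1,0,0,0.254],[-37,0,2,0,0,0.254],[-40,-0.1,3,0,0,0.254],[-43,-0.1,5,0,0,0.254],[-45,-0.1,5.7,0,0,0.254],[-45.5,-0.1,5.7,0,0,0.254],[-45.5,-0.1,5.7,0,0,0.254],[-45.5,-0.1,5.7,0,0,0.254],[-45.5,-0.1,5.7,0,0,0.254]],
])

```text
time: 8.7
ee_pos: [0.5896, -0.1674, 0.121]
eef_rot: [0.73, 0.683, 0.001, -0.0]
ft_force: [0.3, -0.1, -3.6]
width: 0.0458
grip_force: 60.0
```

Run:
```python
from h import *
print(go((.589,-.170,.027),-4))
cv2.imwrite("pics/top2.png",r.camera("top")[:,:,::-1]);cv2.imwrite("pics/side2.png",r.camera("side")[:,:,::-1])
```

```text
(array([-0.27, -0.05,  9.4 ]), array([ 0.001, -0.001,  0.003]))
```

View pics/side2.png

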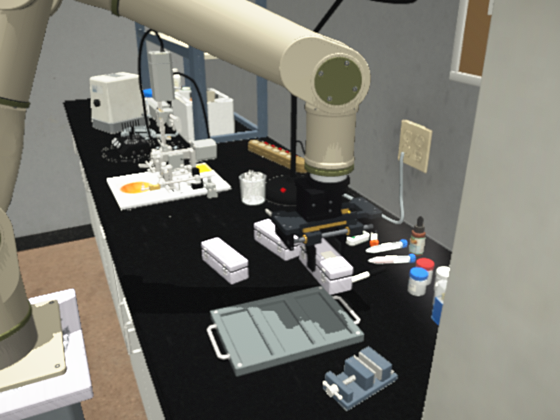

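The side view shows the case held level above the tray's far end, at about (330,265). Lowering it now.

>>> carry_out([
  [[-0.2,0,4,0,0,0],[-0.2,0,7,0,0,0],[-0.2,0,8.2,0,0,0],[-0.2,0,9,0,0,0],[-0.2,0,9.6,0,0,0],[-0.2,0,9.8,0,0,0],[-0.2,0,9.8,0,0,0],[-0.2,0,9.8,0,0,0]],
])

```text
time: 9.47
ee_pos: [0.59, -0.1713, 0.0239]
eef_rot: [0.731, 0.682, 0.001, 0.001]
ft_force: [-0.2, -0.1, -3.9]
width: 0.0453
grip_force: 60.0
```

>>> carry_out([
  [[0,0,0.15,0,0,0],[0,0,0.3,0,0,0],[0,0,0.3,0,0,0]],
])

```text
time: 9.72
ee_pos: [0.5902, -0.1714, 0.0236]
eef_rot: [0.731, 0.682, 0.001, 0.0]
ft_force: [-11.5, 4.3, 29.8]
width: 0.0456
grip_force: 60.0
```

>>> carry_out([
  [[0,0,0,0,0,0],[0,0,0,0,0,0],[0,0,0,0,0,0],[0,0,0,0,0,0],[0,0,-2,0,0,0],[0,0,-5,0,0,0],[0,0,-9,0,0,0],[0,0,-9,0,0,0]],
], hand=-0.6)

```text
time: 10.38
ee_pos: [0.5925, -0.1727, 0.1168]
eef_rot: [0.731, 0.682, 0.003, 0.004]
ft_force: [0.8, -1.2, -0.2]
width: 0.0694
grip_force: 0.0
```

Run:
```python
from h import *
print(go((.630,.132,.12),10.6))
cv2.imwrite("pics/side3.png",r.camera("side")[:,:,::-1])
```

```text
(array([30.66,  1.62, -0.34]), array([ 0.01 ,  0.002, -0.255]))
```

View pics/side3.png

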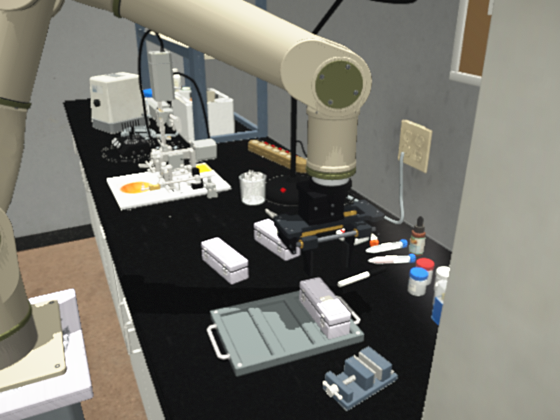

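The case looks down in the far nest at about (325,308). Next is case C.

>>> carry_out([
  [[4,0.2,-0.3,0,0,-0.05],[8,0.4,-0.3,0,0,-0.1],[12,0.6,-0.3,0,0,-0.15],[16,0.8,-0.3,0,0,-0.2],[20,1,-0.3,0,0,-0.255],[24,1.3,-0.3,0,0,-0.255],[28,1.5,-0.3,0,0,-0.255],[30.6,1.6,-0.3,0,0,-0.255],[30.6,1.6,-0.3,0,0,-0.255],[30.6,1.6,-0.3,0,0,-0.255],[30.6,1.6,-0.3,0,0,-0.255]],
], hand=-1)

```text
time: 11.35
ee_pos: [0.6258, 0.1318, 0.1119]
eef_rot: [0.639, 0.769, -0.001, 0.0]
ft_force: [-0.7, -0.8, -0.2]
width: 0.087
grip_force: 0.0
```

Run:
```python
from h import *
print(go((.630,.132,.017),10.6))
im=r.camera("top")[:,:,::-1].copy();cv2.imwrite("pics/top3.png",im)
c=im[140:340,180:440];cv2.imwrite("pics/top3c.png",cv2.resize(c,None,fx=3,fy=3))
hsv=cv2.cvtColor(im,cv2.COLOR_BGR2HSV);m=cv2.inRange(hsv,(0,0,200),(180,60,255));m[:,:325]=0;m[:195]=0;m[270:]=0;m[:,405:]=0
print(rects(m,.054,300,4000))
```

```text
(array([-0.05,  0.42,  9.49]), array([-0.001,  0.001,  0.   ]))
[(array([368., 213.]), 591, -169, array([ 47.2, 131.6]), np.float32(86.2))]
```

View pics/top3c.png

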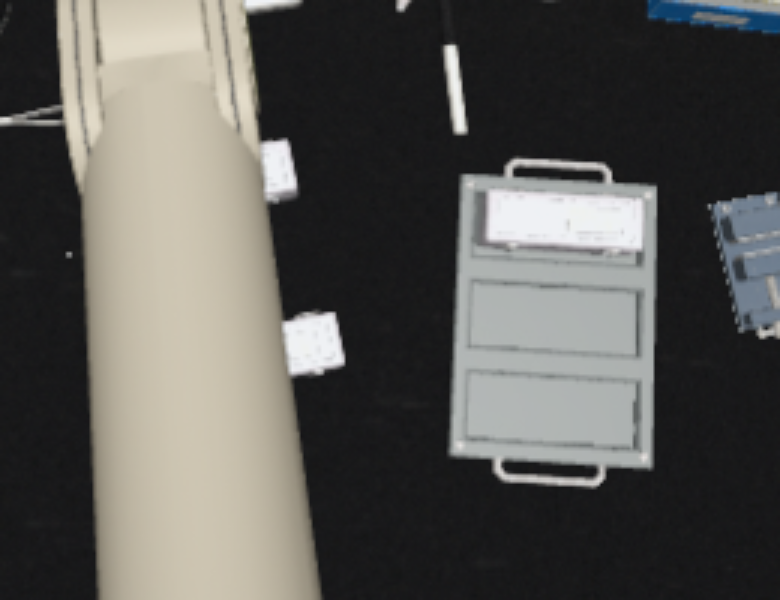

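Case B lies square in the far nest, measured at (0.591, −0.169). I'll grip C now.

>>> carry_out([
  [[0,0.4,5,0,0,0],[0,0.4,8,0,0,0],[0,0.4,9.4,0,0,0],[0,0.4,9.4,0,0,0],[0,0.4,9.4,0,0,0]],
])

```text
time: 11.82
ee_pos: [0.6301, 0.1326, 0.0191]
eef_rot: [0.639, 0.769, -0.0, 0.0]
ft_force: [-0.0, 0.4, 1.9]
width: 0.0874
grip_force: 0.0
```

>>> carry_out([
  [[0,0,0,0,0,0],[0,0,0,0,0,0],[0,0,0,0,0,0],[0,0,0,0,0,0],[0,0,0,0,0,0],[0,0,0,0,0,0],[0,0,0,0,0,0],[0,0,0,0,0,0],[0,0,0,0,0,0]],
], hand=1)

```text
time: 12.57
ee_pos: [0.63, 0.1339, 0.0187]
eef_rot: [0.638, 0.77, 0.0, -0.0]
ft_force: [-0.6, 0.5, 0.9]
width: 0.0453
grip_force: 60.0
```

>>> carry_out([
  [[0,0,-2,0,0,0],[0,0,-6,0,0,0],[0,0,-10,0,0,0],[0,0,-14,0,0,0],[0,0,-16,0,0,0],[0,0,-16,0,0.12,0],[0,0,-16,0,0.24,0],[0,0,-16,0,0.36,0],[0,0,-16,0,0.48,0],[0,0,-16,0,0.55,0],[0,0,-16,0,0.55,0],[0,0,-16,0,0.55,0],[0,0,-16,0,0.43,0],[0,0,-16,0,0.31,0],[0,0,-16,0,0.19,0],[0,0,-16,0,0.07,0],[0,0,-16,0,0,0],[0,0,-16,0,0,0],[0,0,-16,0,0,0]],
])

```text
time: 14.15
ee_pos: [0.6292, 0.1375, 0.179]
eef_rot: [0.636, 0.772, 0.001, -0.0]
ft_force: [-0.3, -0.6, -4.0]
width: 0.0459
grip_force: 60.0
```

```bash
python3 -c "
from h import *
meas()"
```

```text
14.55 [0.63  0.133 0.178] F [-0.3   0.06  3.75] T [ 0.037 -0.016 -0.006] sd [0.028 0.038 0.048]
```

>>> carry_out([
  [[0,0,0,0,-0.12,0],[0,0,0,0,-0.24,0],[0,0,0,0,-0.36,0],[0,0,0,0,-0.48,0],[0,0,0,0,-0.55,0],[0,0,0,0,-0.55,0],[0,0,0,0,-0.55,0],[0,0,0,0,-0.43,0],[0,0,0,0,-0.3,0],[0,0,0,0,-0.18,0],[0,0,0,0,-0.06,0],[0,0,0,0,0,0],[0,0,0,0,0,0],[0,0,0,0,0,0],[0,0,0,0,0,0]],
])

```text
time: 15.8
ee_pos: [0.6299, 0.1338, 0.1787]
eef_rot: [0.638, 0.77, -0.0, 0.0]
ft_force: [-0.3, 1.2, -4.2]
width: 0.0457
grip_force: 60.0
```

```bash
python3 -c "
from h import *
meas()
print(r.read_state()['joint_positions'])"
```

```text
16.2 [0.63  0.134 0.178] F [0.07 0.05 3.67] T [ 0.051 -0.122  0.004] sd [0.037 0.041 0.032]
[-0.60184073  0.41602428  0.4270091   1.48724869 -0.17553394  1.27656572
  0.03102365]
```

The moment changed by about 0.11 N m, so C is probably the rattler. I'll rock it again to confirm, which also counts as shaking.

>>> carry_out([
  [[0,0,0,0,0.12,0],[0,0,0,0,0.24,0],[0,0,0,0,0.36,0],[0,0,0,0,0.48,0],[0,0,0,0,0.55,0],[0,0,0,0,0.55,0],[0,0,0,0,0.55,0],[0,0,0,0,0.55,0],[0,0,0,0,0.43,0],[0,0,0,0,0.31,0],[0,0,0,0,0.19,0],[0,0,0,0,0.07,0],[0,0,0,0,0,0],[0,0,0,0,0,0],[0,0,0,0,0,0],[0,0,0,0,0,0]],
])

```text
time: 17.53
ee_pos: [0.6299, 0.1336, 0.1789]
eef_rot: [0.638, 0.77, 0.001, -0.0]
ft_force: [-0.4, -0.8, -3.7]
width: 0.0457
grip_force: 60.0
```

```bash
python3 -c "
from h import *
meas(16)"
```

```text
18.3333 [0.63  0.134 0.179] F [0.11 0.01 3.69] T [ 0.049  0.003 -0.003] sd [0.03  0.043 0.028]
```

>>> carry_out([
  [[0,0,0,0,-0.12,0],[0,0,0,0,-0.24,0],[0,0,0,0,-0.36,0],[0,0,0,0,-0.48,0],[0,0,0,0,-0.55,0],[0,0,0,0,-0.55,0],[0,0,0,0,-0.55,0],[0,0,0,0,-0.55,0],[0,0,0,0,-0.43,0],[0,0,0,0,-0.3,0],[0,0,0,0,-0.18,0],[0,0,0,0,-0.06,0],[0,0,0,0,0,0],[0,0,0,0,0,0],[0,0,0,0,0,0],[0,0,0,0,0,0]],
])

```text
time: 19.67
ee_pos: [0.6298, 0.134, 0.1787]
eef_rot: [0.638, 0.77, -0.0, 0.0]
ft_force: [-0.4, 1.7, -3.3]
width: 0.0455
grip_force: 60.0
```

```bash
python3 -c "
from h import *
meas(16)
print(go((.429,-.158,.12),-4))"
```

```text
20.4667 [0.63  0.134 0.179] F [0.04 0.   3.8 ] T [ 0.045 -0.139 -0.01 ] sd [0.024 0.035 0.032]
(array([-24.95, -25.14,   5.85]), array([ 0.   , -0.   ,  0.256]))
```

The difference is 0.142 N m, so C rattles. I'll set C back down, then place A in the near nest and return for C.

>>> carry_out([
  [[0,0,4,0,0,0],[0,0,8,0,0,0],[0,0,12,0,0,0],[0,0,14,0,0,0],[0,0,15,0,0,0],[0,0,15.7,0,0,0],[0,0,16,0,0,0],[0,0,16,0,0,0]],
])

```text
time: 21.13
ee_pos: [0.6308, 0.1339, 0.0196]
eef_rot: [0.638, 0.77, 0.001, 0.0]
ft_force: [0.3, 0.8, -4.2]
width: 0.0454
grip_force: 60.0
```

>>> carry_out([
  [[0,0,0,0,0,0],[0,0,0,0,0,0],[0,0,0,0,0,0],[0,0,0,0,0,0],[0,0,0,0,0,0],[0,0,0,0,0,0],[0,0,-3,0,0,0],[0,0,-7,0,0,0],[0,0,-10,0,0,0],[0,0,-10,0,0,0],[0,0,-10,0,0,0]],
], hand=-1)

```text
time: 22.05
ee_pos: [0.6311, 0.134, 0.1207]
eef_rot: [0.638, 0.77, 0.002, 0.001]
ft_force: [-0.1, 0.3, -0.8]
width: 0.0869
grip_force: 0.0
```

```bash
python3 -c "
from h import *
print(go((.479,.093,.12),10.6))"
```

```text
(array([ -1.22, -15.71,   0.  ]), array([ 0.004, -0.001,  0.001]))
```

>>> carry_out([
  [[-0.3,-4,0,0,0,0],[-0.6,-8,0,0,0,0],[-0.9,-12,0,0,0,0],[-1.2,-15,0,0,0,0],[-1.2,-15.7,0,0,0,0],[-1.2,-15.7,0,0,0,0],[-1.2,-15.7,0,0,0,0],[-1.2,-15.7,0,0,0,0]],
])

```text
time: 22.72
ee_pos: [0.4787, 0.0933, 0.1183]
eef_rot: [0.638, 0.77, 0.0, 0.0]
ft_force: [1.0, -0.8, 0.4]
width: 0.0868
grip_force: 0.0
```

```bash
python3 -c "
from h import *
print(go((.479,.093,.018),10.6))"
```

```text
(array([-0.03,  0.02, 10.03]), array([0.   , 0.   , 0.001]))
```

>>> carry_out([
  [[0,0,5,0,0,0],[0,0,8.5,0,0,0],[0,0,10,0,0,0],[0,0,10,0,0,0],[0,0,10,0,0,0]],
])

```text
time: 23.13
ee_pos: [0.4782, 0.0926, 0.018]
eef_rot: [0.638, 0.77, -0.001, -0.0]
ft_force: [-0.0, -0.1, 0.7]
width: 0.0869
grip_force: 0.0
```

>>> carry_out([
  [[0,0,0,0,0,0],[0,0,0,0,0,0],[0,0,0,0,0,0],[0,0,0,0,0,0],[0,0,0,0,0,0],[0,0,0,0,0,0],[0,0,0,0,0,0],[0,0,0,0,0,0],[0,0,0,0,0,0],[0,0,-3,0,0,0],[0,0,-7,0,0,0],[0,0,-10,0,0,0],[0,0,-10,0,0,0],[0,0,-10,0,0,0]],
], hand=1)

```text
time: 24.3
ee_pos: [0.4785, 0.0933, 0.1194]
eef_rot: [0.638, 0.77, 0.001, 0.0]
ft_force: [0.1, -0.1, -4.5]
width: 0.0457
grip_force: 60.0
```

```bash
python3 -c "
from h import *
print(go((.429,-.158,.09),-4))"
```

```text
(array([-23.78,  -9.52,   2.89]), array([ 0.002, -0.001,  0.256]))
```

>>> carry_out([
  [[-3.5,-1,0,0,0,0.04],[-7,-2.5,0,0,0,0.08],[-10.5,-4,0,0,0,0.12],[-14,-5.5,0,0,0,0.17],[-17.5,-7,0,0,0,0.21],[-21,-8.5,0,0,0,0.256],[-23.8,-9.5,1,0,0,0.256],[-23.8,-9.5,2.9,0,0,0.256],[-23.8,-9.5,2.9,0,0,0.256],[-23.8,-9.5,2.9,0,0,0.256],[-23.8,-9.5,2.9,0,0,0.256]],
])

```text
time: 25.22
ee_pos: [0.4282, -0.1576, 0.0891]
eef_rot: [0.731, 0.682, -0.001, -0.001]
ft_force: [-0.7, 0.2, -4.1]
width: 0.0456
grip_force: 60.0
```

```bash
python3 -c "
from h import *
print(go((.429,-.158,.024),-4))"
```

```text
(array([-0.03,  0.09,  6.51]), array([-0.002,  0.   ,  0.001]))
```

>>> carry_out([
  [[0,0.1,3,0,0,0],[0,0.1,4.5,0,0,0],[0,0.1,5.4,0,0,0],[0,0.1,6,0,0,0],[0,0.1,6.5,0,0,0],[0,0.1,6.7,0,0,0],[0,0.1,6.7,0,0,0]],
])

```text
time: 25.8
ee_pos: [0.43, -0.1581, 0.0245]
eef_rot: [0.731, 0.682, 0.001, -0.001]
ft_force: [-11.4, 5.6, 27.8]
width: 0.0456
grip_force: 60.0
```

>>> carry_out([
  [[0,0,0,0,0,0],[0,0,0,0,0,0],[0,0,0,0,0,0],[0,0,0,0,0,0],[0,0,0,0,0,0],[0,0,-2,0,0,0],[0,0,-5,0,0,0],[0,0,-9,0,0,0],[0,0,-10,0,0,0],[0,0,-10,0,0,0],[0,0,-10,0,0,0]],
], hand=-0.6)

```text
time: 26.72
ee_pos: [0.4299, -0.1584, 0.1227]
eef_rot: [0.731, 0.682, 0.001, 0.0]
ft_force: [-0.5, 0.7, -0.3]
width: 0.0695
grip_force: 0.0
```

```bash
python3 -c "
from h import *
print(go((.631,.134,.12),10.6))
cv2.imwrite('pics/side4.png',cv2.resize(r.camera('side')[200:400,170:430,::-1],None,fx=3,fy=3))"
```

```text
(array([30.56, 18.03,  0.32]), array([ 0.002, -0.001, -0.255]))
```

View pics/side4.png

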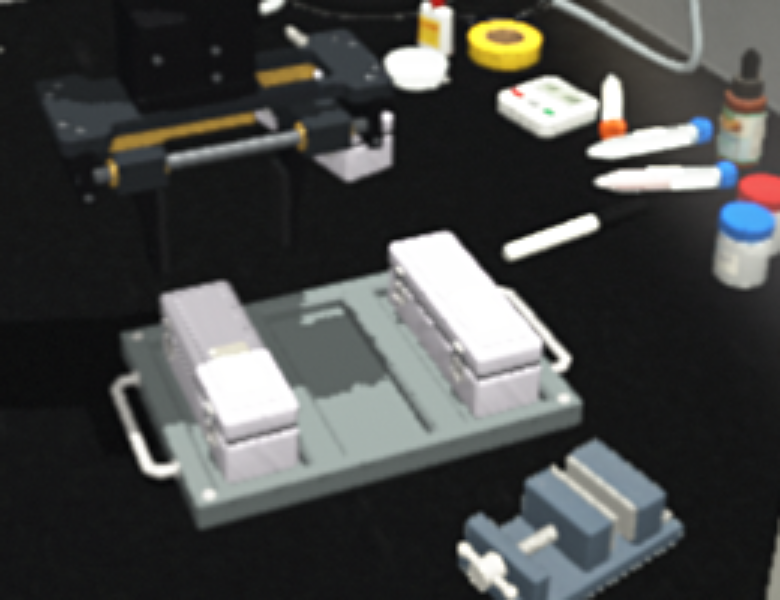

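Both quiet cases sit level and down in the end nests, at about (230,370) and (465,320) in the crop. Now back to C.

>>> carry_out([
  [[3.5,2,0.3,0,0,-0.03],[7,4,0.3,0,0,-0.06],[10.5,6,0.3,0,0,-0.09],[14,8,0.3,0,0,-0.12],[17.5,10,0.3,0,0,-0.15],[21,12,0.3,0,0,-0.18],[24.5,14,0.3,0,0,-0.21],[28,16,0.3,0,0,-0.24],[30.6,18,0.3,0,0,-0.255],[30.6,18,0.3,0,0,-0.255],[30.6,18,0.3,0,0,-0.255],[30.6,18,0.3,0,0,-0.255]],
], hand=-1)

```text
time: 27.77
ee_pos: [0.6296, 0.1327, 0.1176]
eef_rot: [0.639, 0.769, -0.002, -0.0]
ft_force: [1.0, -0.2, 0.6]
width: 0.087
grip_force: 0.0
```

```bash
python3 -c "
from h import *
print(go((.631,.134,.019),10.6))"
```

```text
(array([0.11, 0.19, 9.85]), array([-0.003,  0.001, -0.001]))
```

>>> carry_out([
  [[0.1,0.2,5,0,0,0],[0.1,0.2,8.3,0,0,0],[0.1,0.2,9.8,0,0,0],[0.1,0.2,9.8,0,0,0],[0.1,0.2,9.8,0,0,0]],
])

```text
time: 28.18
ee_pos: [0.6315, 0.1338, 0.0213]
eef_rot: [0.64, 0.769, -0.001, -0.0]
ft_force: [0.0, -0.7, 0.7]
width: 0.087
grip_force: 0.0
```

>>> carry_out([
  [[0,0,0,0,0,0],[0,0,0,0,0,0],[0,0,0,0,0,0],[0,0,0,0,0,0],[0,0,0,0,0,0],[0,0,0,0,0,0],[0,0,0,0,0,0],[0,0,0,0,0,0],[0,0,0,0,0,0],[0,0,-3,0,0,0],[0,0,-7,0,0,0],[0,0,-11,0,0,0],[0,0,-15,0,0,0],[0,0,-18,0,0,0],[0,0,-19.5,0,0,0],[0,0,-19.5,0,0,0],[0,0,-19.5,0,0,0]],
], hand=1)

```text
time: 29.6
ee_pos: [0.6322, 0.1354, 0.2159]
eef_rot: [0.639, 0.769, 0.0, -0.0]
ft_force: [-0.5, -0.4, -4.0]
width: 0.0457
grip_force: 60.0
```

>>> carry_out([
  [[0,0,0,0,0.12,0],[0,0,0,0,0.24,0],[0,0,0,0,0.36,0],[0,0,0,0,0.48,0],[0,0,0,0,0.55,0],[0,0,0,0,0.55,0],[0,0,0,0,0.55,0],[0,0,0,0,0.43,0],[0,0,0,0,0.31,0],[0,0,0,0,0.19,0],[0,0,0,0,0.07,0],[0,0,0,0,-0.05,0],[0,0,0,0,-0.17,0],[0,0,0,0,-0.29,0],[0,0,0,0,-0.41,0],[0,0,0,0,-0.53,0],[0,0,0,0,-0.55,0],[0,0,0,0,-0.55,0],[0,0,0,0,-0.55,0],[0,0,0,0,-0.55,0]],
])

```text
time: 31.27
ee_pos: [0.6328, 0.1338, 0.2175]
eef_rot: [0.616, 0.74, -0.172, 0.208]
ft_force: [-0.2, 0.5, -4.8]
width: 0.0452
grip_force: 60.0
```

```bash
python3 -c "
from h import *
print(go((.58,0,.214),0)); s=r.read_state();print(s['time'],s['ee_pos'],s['width'],s['grip_force'])"
```

```text
(array([-10.24,  -7.62,   6.64]), array([0.052, 0.546, 0.178]))
31.2667 [0.63275017 0.13383902 0.2175364 ] 0.04521171118173871 59.99943594122463
```

>>> carry_out([
  [[0,0,0,0,0.12,0],[0,0,0,0,0.24,0],[0,0,0,0,0.36,0],[0,0,0,0,0.48,0],[0,0,0,0,0.6,0],[0,0,0,0,0.72,0],[0,0,0,0,0.84,0],[0,0,0,0,0.96,0],[0,0,0,0,1.08,0],[0,0,0,0,1.1,0],[0,0,0,0,1.1,0],[0,0,0,0,1.1,0],[0,0,0,0,0.98,0],[0,0,0,0,0.86,0],[0,0,0,0,0.74,0],[0,0,0,0,0.62,0],[0,0,0,0,0.55,0],[0,0,0,0,0.55,0],[0,0,0,0,0.55,0]],
])

```text
time: 32.85
ee_pos: [0.6317, 0.1391, 0.2175]
eef_rot: [0.637, 0.771, 0.001, -0.0]
ft_force: [-0.3, -0.7, -3.4]
width: 0.0456
grip_force: 60.0
```

```bash
python3 -c "
from h import *
meas(8);print(go((.58,0,.214),0))"
```

```text
33.25 [0.632 0.134 0.216] F [-0.   -0.25  3.73] T [0.043 0.006 0.015] sd [0.025 0.046 0.024]
(array([-12.25,  -7.6 ,   0.24]), array([-0.   , -0.   ,  0.183]))
```

>>> carry_out([
  [[-1,-0.6,0,0,0,0.02],[-3,-1.9,0,0,0,0.05],[-5.5,-3.5,0,0,0,0.08],[-8,-5,0,0,0,0.11],[-10.5,-6.5,0.1,0,0,0.14],[-11.8,-7.3,0.2,0,0,0.17],[-12.2,-7.6,0.2,0,0,0.183],[-12.2,-7.6,0.2,0,0,0.183],[-12.2,-7.6,0.2,0,0,0.183],[-12.2,-7.6,0.2,0,0,0.183],[-12.2,-7.6,0.2,0,0,0.183],[-12.2,-7.6,0.2,0,0,0.183],[-12.2,-7.6,0.2,0,0,0.183],[-12.2,-7.6,0.2,0,0,0.183]],
])

```text
time: 34.42
ee_pos: [0.58, 0.0019, 0.2144]
eef_rot: [0.706, 0.708, -0.0, -0.0]
ft_force: [0.9, -0.2, -4.5]
width: 0.046
grip_force: 60.0
```

```bash
python3 -c "
from h import *
cv2.imwrite('pics/side5.png',r.camera('side')[:,:,::-1])
s=r.read_state();print(s['time'],s['ee_pos'],s['eef_rot'],s['joint_vel'].round(3),s['grip_force'])"
```

```text
34.4667 [0.58003198 0.00170554 0.21445469] [ 7.06260440e-01  7.07952109e-01 -5.35148567e-05 -1.28117142e-05] [ 0.001 -0.003  0.001  0.003  0.001  0.001 -0.001] 59.99860085198122
```

View pics/side5.png

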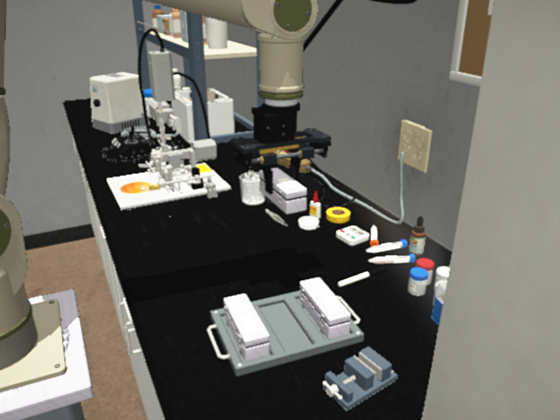

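The side view shows the rattling case held level at about (288,190). The two quiet cases are in the end nests, and the marker, tweezers and dish are where they started.

```bash
python3 -c "
from bench import r
print(r.close_job())"
```

```text
the job is handed in; nothing more can be done
None
```

The job is handed in (no verdict was returned): the two quiet cases sit in the tray's end nests, and the rattling case, rocked end to end several times, is held level and still at the hand-over point.

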